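# Seat a keyed cutter arbor in the bench clamping fixture and lock it

### The job

Take the cutter arbor with the dark hex nut from the wooden rack, lower it into the sleeve of the blue clamping fixture with its red marks on the fixture's white marks, and, pressing only lightly, turn it anticlockwise until its lugs drop into the hidden slots and its flange is fully home on the sleeve. Then swing the red-handled lock lever clockwise to its stop so that its nose lies over the flange, and let go. Never force or drop the arbor, and leave everything else where it is.

Things in the scene. Friction and masses are not known exactly. Their poses are not given: they have to be found in the camera images.
- arbor_nut (a point): Cutter arbor, loose, 0.4 to 0.6 kg, steel, 114 mm tall, upright in a rack hole, hanging by its flange. This point: centre of its dark hex nut (34 mm across flats, 32 mm tall), the part to grip. z up; nut flats face along the arbor's x axis and at 60 and 120 degrees to it. Brass cutter on top (10 mm diameter, 24 mm tall). Under the nut a flange, 60 mm diameter, 6 mm thick (16 to 22 mm below this point).
- arbor_foot (a point): Centre of the arbor's lower end, 74 mm below the nut's centre, same axes. Below the flange the shank is 22 mm in diameter, tapering over the lowest 7 mm to a 12 mm wide nose.
- arbor_lugs (a point): Point on the arbor's axis at the underside of its two lugs, 14 mm above the foot and 60 mm below the nut's centre. The lugs, 6 mm wide and 10 mm tall, stick out of the shank along the arbor's +x and -x, to 15 mm from the axis. Red marks on the flange show their direction. A half turn gives the same fit.
- fixture: Clamping fixture bolted down: blue upright sleeve, 84 mm diameter, 70 mm tall, on a foot plate 140 x 130 mm, 12 mm thick. Origin on the sleeve's axis at bench level, z up. White marks on the sleeve's top lie along its +x and -x. With the arbor fully home its flange lies on the sleeve's top, foot 18 mm and nut centre 92 mm above the bench.
- sleeve_mouth (a point): Centre of the sleeve's mouth at its top face, 70 mm above the bench; axes of the fixture. The bore is 38 mm wide for the first 26 mm down, to the drive ring. Over 60 N between arbor and fixture (contacts summed) does damage: by pressing, turning on after the lugs have dropped, or dropping the arbor in; 8 N down is plenty.
- ring_top (a point): Centre of the drive ring's top face, 44 mm above the bench (fixture axes, not the ring's). The ring, 14 mm thick, has a 25 mm hole and two opposite slots 9 mm wide. It is stiff and stays at an unmeasured angle: slots 0.3 to 1.2 rad anticlockwise from above of the white marks. Lugs rest on it (foot 30 mm above bench) until within about 0.1 rad of the slots, then can go down 12 mm.
- lock_lever (a joint): Lock lever angle, rad: 0 open (nose along the fixture's +x, handle tail along -x), growing clockwise from above to a stop at 1.57 (nose along -y over the flange, tail along +y). Starts at 0 to 0.25, needs about 2 N at the handle, stays where left. The nose passes 2.5 mm over the flange when the arbor is home, and hits the flange when it is not.
- lever_pivot (a point): Lock lever's vertical pivot axis, at the height of the lever's top face (86.5 mm above the bench), 78 mm from the sleeve's axis along the fixture's +y. The point turns with the lever; its +x points along the lever's nose (57 mm long, 22 mm wide).
- lever_grip (a point): Red upright handle post on the lever's tail, 14 mm diameter, 36 mm tall, 55 mm from the pivot. This point is on its axis, 20 mm above the lever's top face and 16 mm below the post's top.
- rack: Wooden rack, 110 x 210 mm, 60 mm tall, fixed, origin at bench level under its centre, long side along its y. Two 40 mm holes at y = -50 and +50 mm hold the cutter arbor and the drill-chuck arbor, either way round.
- chuck_mid (a point): spare drill-chuck arbor, silver, round and smooth, standing in the rack's other hole; leave it there. Centre of its head
- kit_case_mid (a point): orange plastic tool case 130 x 190 x 40 mm; bystander, centre
- wrench_mid (a point): open-ended wrench about 200 mm long; bystander
- screwdriver_mid (a point): screwdriver; bystander
- oil_mid (a point): yellow oil bottle, 60 mm diameter, 170 mm tall; bystander, half-way up
- collar_mid (a point): dark steel collar, 70 mm diameter, 40 mm tall; bystander, half-way up
- cup_mid (a point): blue cup, 76 mm diameter, 90 mm tall; bystander, half-way up
- bar_end_mid (a point): copper bar end, 44 mm diameter, 50 mm tall; bystander, half-way up
Mind the look-alikes: they are no part of the job. There is more than one size of the fixture; the job needs the smaller. What is shaped like the part that bears arbor_nut but turquoise is not meant.

How it is judged:
By the outcome, as a careful person would: the job done as asked, in the order asked, and still so for the second after the job is handed in, with the robot touching nothing.
It also fails if it takes over 66 s, if anything falls off the work surface, if the arm or the gripper's body presses on something with over 40 N, if the wrist force passes 120 N, or if a joint passes its speed limit or range.

### The arm

A 6-joint arm with a two-finger parallel gripper is mounted at the origin on the work surface. World frame = base frame: x ahead of the robot, y to its left, z up, the work surface at z = 0. Lengths are in m, angles in rad, forces in N, time in s.
With the tool pointing down it reaches from about 0.225 to 0.875 m from the base axis. Payload 3.4 kg.
Tool frame: the origin (TCP) lies at the very end of the fingers, on their centre line; the grasp point (between the pads) lies 19 mm behind it; z points along the fingers, y is the direction in which the jaws open and shut (so a half turn about z gives the same grasp; the last joint's range is limited). The gripper opens to 85 mm and grips with 20 to 120 N. Pads are 22 mm wide; open, the fingers measure 114 mm over their backs; the gripper's body (76 mm by 85 mm) begins 54 mm behind the grasp point. The pads swing forward as they close: fully open they stand 13 mm farther back than shut.
Start: joints at [-1.259, 0.276, 1.505, -0, 1.361, -0.121], TCP at [0.241, -0.522, 0.231] pointing down, gripper open.
Joint ranges: [-2.89, 2.89], [-0.75, 2.08], [0.22, 2.7], [-1.18, 4.32], [0.11, 2.71], [-2.7, 2.7]. Speed limits (rad/s): [2.57, 2.57, 3.14, 3.14, 3.14, 3.14].

### API

Orientations are given as a unit quaternion [w, x, y, z].
In Python, from rig import get_state, get_image, camera_model, sign_off gives the robot as it stands. The module is installed in compiled form; this text tells all that it offers.
- The arm moves only by the tool drive_tool, never from a script. Its argument "motion" is text: rows parted by semicolons, each of 7 numbers parted by spaces: the turn, a rotation vector about the tool's x, y, z in degrees, then the shift along the tool's x, y, z in m, then the opening in per cent of the stroke, from 0 (shut) to 100 (fully open). In form: wx wy wz tx ty tz hand; .... A call has 1 to 12 rows; each row shifts and turns the pose as measured when the row begins, along the tool's axes as they then stand; what a row does not reach is not made up. A row lasts 1/8 s, in which the tool goes at most 62.5 mm and 10.7 degrees, less where a joint would pass 70% of its speed; a pose out of reach is approached as far as the arm can. A call is refused whole if a number of a shift passes 0.0625 or a number of a turn 10.7, either way. A call with a gripper value outside its range is refused whole. The fingers move at their own pace and stop on an object; "newtons" is the grip in N (left out, the last holds). Time passes only in rows, so rows that do not move let the fingers close. It gives the time, the measured TCP pose, the force and the opening at its end, in the units of the state.
- get_state(): the state, without advancing time (a new reading comes with each control period).
- get_image(name): name is "side" or "top" or "wrist"; returns (picture, depth): 480x640x3 uint8, red, green, blue; 480x640 float32, m along the optical axis (not along the pixel's ray), 0 where there is no reading.
- camera_model(name): a dict with "camera_matrix" (3x3 intrinsics, pixels), "cam_to_world" (4x4, takes a point from camera to world coordinates); the wrist camera has in their place "T_tool_cam" (4x4, takes a point from camera to tool coordinates, whose origin is the TCP and whose axes are the flange's). Camera axes: x right, y up, looking along -z (the intrinsics and any distortion apply to the point x, -y, -z); pixel columns grow to the right and rows downward; lengths in m; the calibration is good to about 2 mm. A picture is of the moment at which its call begins: read the wrist's pose just before it. camera_model takes no time and is no camera call.
- sign_off(): hands the job in, once; it reports no verdict.
The state is a dict: "clock": time; "qpos": joint angles; "qd": joint speeds; "effort": joint torques, N m; "position": TCP position; "ee_rot": TCP orientation; "contact_force": force on the tool from outside, world axes, zero at the start; "moment": the same for the moment, N m; "width": finger opening in m.
Only numpy, scipy, OpenCV 4.12 (cv2) and the standard library are available. Lean on these libraries where they do the work, as an engineer would, in place of code of your own. Each camera call takes 0.05 s, during which the arm holds its last target.

## Working session

There is one attempt and no reset: what is moved stays moved. The work goes in short steps, Python scripts to look and compute and a tool call to move; the robot and the scene stay as the last step left them, time stands still between calls to the robot, and variables do not carry over. Pictures are saved under pics/ and viewed, and the job is handed in when it is done.

Besides the shell and the picture viewer there is one more tool, called by a JSON object that holds its "method" and its "body". drive_tool: Moves the arm, as the interface text tells. Its arguments: {"type":"object","properties":{"motion":{"type":"string"},"newtons":{"type":"number"}},"required":["motion"]}

```bash
mkdir -p pics; python3 - <<'E'
from rig import *
import cv2,numpy as np
print(get_state())
for n in ("side","top","wrist"):
    im,d=get_image(n); np.savez(f"pics/{n}0.npz",im=im,d=d)
    cv2.imwrite(f"pics/{n}0.png",im[:,:,::-1]); print(n,camera_model(n))
E
```

```text
{'clock': 0.0, 'qpos': array([-1.25902018e+00,  2.76604104e-01,  1.50611741e+00, -2.89977800e-05,
        1.36069362e+00, -1.21011169e-01]), 'qd': array([-0.0012807 , -0.00249886,  0.00025288,  0.00084985, -0.00044563,
       -0.00082729]), 'effort': array([ 5.08799094e-04, -4.16771007e+01, -2.45803213e+01, -1.33925200e-04,
        1.08699489e-02,  3.18207924e-06]), 'position': array([ 0.24097609, -0.52149703,  0.23044078]), 'ee_rot': array([-9.05749182e-04,  9.76677054e-01,  2.14711670e-01, -1.00897592e-04]), 'contact_force': array([ 0.12342376,  0.42209949, -0.03001145]), 'moment': array([ 0.01186196, -0.01226658, -0.05032386]), 'width': 0.0853086179851832}
side {'camera_matrix': array([[448.13060211,   0.        , 314.4966973 ],
       [  0.        , 448.13060211, 235.54000795],
       [  0.        ,   0.        ,   1.        ]]), 'cam_to_world': array([[-0.86012939,  0.3743603 , -0.34645605,  0.12545425],
       [-0.50991154, -0.64831355,  0.5654023 ,  0.65443735],
       [-0.01294797,  0.66298108,  0.74852418,  0.92114977],
       [ 0.        ,  0.        ,  0.        ,  1.     
[... 281 characters left out ...]
, -0.01327275, -0.00697524,  0.02667356],
       [-0.00839775,  0.1103306 ,  0.99385946,  1.20687169],
       [ 0.        ,  0.        ,  0.        ,  1.        ]])}
wrist {'camera_matrix': array([[330.34035562,   0.        , 317.33288495],
       [  0.        , 330.34035562, 240.37959215],
       [  0.        ,   0.        ,   1.        ]]), 'T_tool_cam': array([[-3.62010484e-04,  9.64975431e-01,  2.62340022e-01,
         6.53901005e-02],
       [ 9.99999885e-01,  2.67114046e-04,  3.97392476e-04,
        -7.26030946e-04],
       [ 3.13399271e-04,  2.62340135e-01, -9.64975417e-01,
        -1.43403822e-01],
       [ 0.00000000e+00,  0.00000000e+00,  0.00000000e+00,
         1.00000000e+00]])}
```

View pics/top0.png

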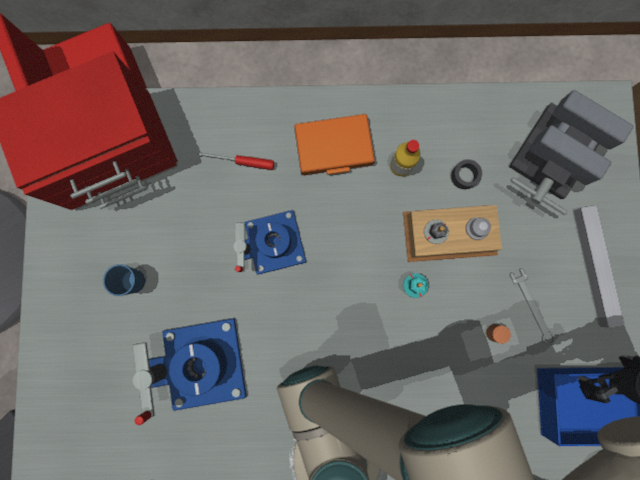

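View pics/side0.png

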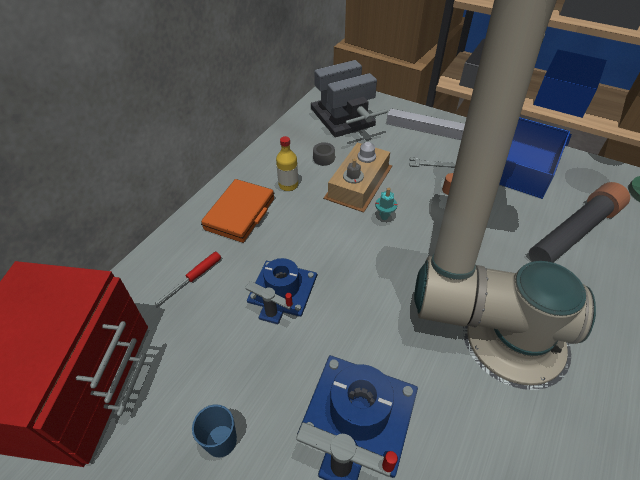

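The smaller fixture is at about (275,240) in the top view. Its lever pivot is near (240,240) and its red post near (238,268). The arbor is at (437,231) and the chuck at (480,228). Next I'll enlarge those areas and measure.

```bash
cat > h.py <<'E'
import numpy as np,cv2
from rig import *
def load(n): z=np.load(f"pics/{n}.npz"); return z['im'],z['d']
def pt(cam,u,v,depth,T=None):
    m=camera_model(cam);K=m["camera_matrix"]
    if T is None:T=m["cam_to_world"]
    p=np.array([(u-K[0,2])/K[0,0]*depth,-(v-K[1,2])/K[1,1]*depth,-depth,1]);return (T@p)[:3]
def at_z(cam,u,v,z,T=None):
    m=camera_model(cam)
    if T is None:T=m["cam_to_world"]
    a=T[:3,3];b=pt(cam,u,v,1.0,T)
    return a+(b-a)*(z-a[2])/(b[2]-a[2])
def cloud(cam,d,T=None):
    m=camera_model(cam);K=m["camera_matrix"]
    if T is None:T=m["cam_to_world"]
    v,u=np.mgrid[0:480,0:640]
    P=np.stack([(u-K[0,2])/K[0,0]*d,-(v-K[1,2])/K[1,1]*d,-d],-1)@T[:3,:3].T+T[:3,3]
    P[d==0]=np.nan; return P
from scipy.spatial.transform import Rotation as R
def wristT(s):
    q=s["ee_rot"];T=np.eye(4);T[:3,:3]=R.from_quat([q[1],q[2],q[3],q[0]]).as_matrix();T[:3,3]=s["position"]
    return T@camera_model("wrist")["T_tool_cam"]
def proj(cam,p,T=None):
    m=camera_model(cam);K=m["camera_matrix"]
    if T is None:T=m["cam_to_world"]
    c=T[:3,:3].T@(np.array(p)-T[:3,3]); return K[0,0]*c[0]/-c[2]+K[0,2],K[1,1]*-c[1]/-c[2]+K[1,2]
E
python3 - <<'E'
from h import *
im,d=load("top0")
a=cv2.resize(im[195:285,215:315],None,fx=8,fy=6.6,interpolation=cv2.INTER_CUBIC) if 0 else cv2.resize(im[200:280,225:310],None,fx=7,fy=7,interpolation=cv2.INTER_CUBIC)
cv2.imwrite("pics/fx.png",a[:,:,::-1])
b=cv2.resize(im[195:270,400:505],None,fx=7,fy=7,interpolation=cv2.INTER_CUBIC)
cv2.imwrite("pics/rk.png",b[:,:,::-1])
P=cloud("top",d)
for u,v in [(275,240),(264,241),(287,238),(240,232),(238,268),(437,231),(480,228),(416,285),(460,240)]: print(u,v,P[v,u].round(4))
E
```

```text
275 240 [0.5362 0.1469 0.0126]
264 241 [0.5276 0.168  0.0684]
287 238 [0.534  0.112  0.0699]
240 232 [0.5482 0.2236 0.0852]
238 268 [0.4597 0.2212 0.1221]
437 231 [ 0.5421 -0.2441  0.1012]
480 228 [ 0.5463 -0.3417  0.1125]
416 285 [ 0.4161 -0.1913  0.096 ]
460 240 [ 0.5248 -0.3097  0.0586]
```

View pics/fx.png

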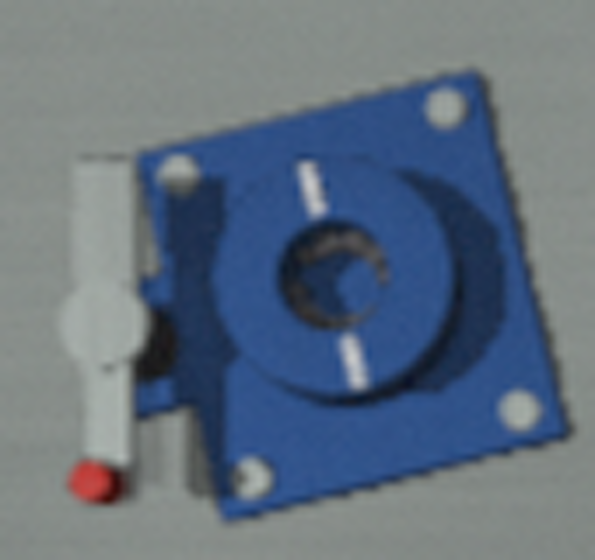

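View pics/rk.png

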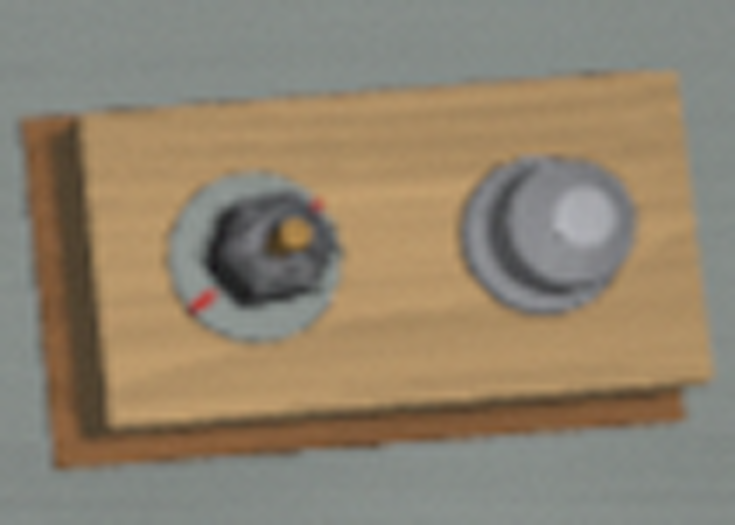

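```bash
python3 - <<'E'
from h import *
F=lambda u,v,z:at_z("top",225+u/7-.43,200+v/7-.43,z)
A=lambda u,v,z:at_z("top",400+u/7-.43,195+v/7-.43,z)
m1,m2=F(313,190,.07),F(354,362,.07)
print("fix",(m1+m2)/2,F(335,276,.07),"ang +x",np.degrees(np.arctan2(*(m1-m2)[1::-1])))
pv=F(105,327,.0865);po=F(95,482,.1225)
print("pivot",pv,"post",po,"lever +x ang",np.degrees(np.arctan2(*(pv-po)[1::-1])), np.linalg.norm((pv-po)[:2]), np.linalg.norm((pv-F(335,276,.07))[:2]))
r1,r2=A(318,205,.066),A(202,302,.066)
print("arb",(r1+r2)/2,A(256,256,.066),np.degrees(np.arctan2(*(r1-r2)[1::-1])))
print("chuck flange",A(548,235,.066))
s=get_state();q=s["ee_rot"];print(R.from_quat([q[1],q[2],q[3],q[0]]).as_matrix().round(3))
# side check of depth cloud
im,d=load("top0");P=cloud("top",d)
w=P[(abs(P[...,2]-.07)<.002)&(np.hypot(P[...,0]-.535,P[...,1]-.135)<.06)]
print(len(w),w.min(0),w.max(0),w.mean(0))
c,r=cv2.minEnclosingCircle(w[:,:2].astype(np.float32));print(c,r)
w=P[(abs(P[...,2]-.066)<.003)&(np.hypot(P[...,0]-.54,P[...,1]+.24)<.045)]
c,r=cv2.minEnclosingCircle(w[:,:2].astype(np.float32));print(c,r,w[:,2].mean())
E
```

```text
fix [0.53210391 0.14792795 0.07      ] [0.53200829 0.14738694 0.07      ] ang +x 13.207438869378414
pivot [0.51358804 0.22418124 0.0865    ] post [0.4587141  0.22080949 0.1225    ] lever +x ang 3.5161486623652616 0.05497743029972354 0.07897259416479731
arb [ 0.54726013 -0.25207614  0.066     ] [ 0.5463785  -0.25062392  0.066     ] -51.18970619795909
chuck flange [ 0.5523619  -0.35212823  0.066     ]
[[ 0.908  0.419 -0.   ]
 [ 0.419 -0.908  0.001]
 [ 0.    -0.001 -1.   ]]
478 [0.49286031 0.10943785 0.06800772] [0.57393794 0.18988095 0.07199673] [0.53297519 0.14962926 0.07007862]
(0.5330196619033813, 0.14964771270751953) 0.04176884889602661
(0.5400422215461731, -0.24120594561100006) 0.044697489589452744 0.0657550302920741
```

{"method": "drive_tool", "body": {"motion": "0 0 -7 0 0 0 65; 0 0 -7 0 0 0 65; 0 0 0 0.04 -0.002 0.003 65; 0 0 0 0.04 -0.002 0.003 65; 0 0 0 0.04 -0.002 0.003 65; 0 0 0 0.04 -0.002 0.003 65; 0 0 0 0.04 -0.002 0.003 65; 0 0 0 0.04 -0.002 0.003 65; 0 0 0 0.04 -0.002 0.003 65; 0 0 0 0.04 -0.002 0.003 65; 0 0 0 0.04 -0.002 0.003 65; 0 0 0 0.04 -0.002 0.003 65"}}

```text
clock: 1.65
position: [0.5445, -0.2463, 0.196]
ee_rot: [-0.003, 0.943, 0.333, -0.001]
contact_force: [0.1, -0.3, 0.4]
width: 0.0557
```

```bash
cat >> h.py <<'E'
def yaw(s):
    q=s["ee_rot"];M=R.from_quat([q[1],q[2],q[3],q[0]]).as_matrix();return np.degrees(np.arctan2(M[1,0],M[0,0])),M
def go(s,p):
    "shift in tool axes to world p"
    return (yaw(s)[1].T@(np.array(p)-s["position"])).round(4)
E
python3 - <<'E'
from h import *
s=get_state();im,d=get_image("wrist");T=wristT(s);np.savez("pics/w1.npz",im=im,d=d,T=T);cv2.imwrite("pics/w1.png",im[:,:,::-1])
print(s["clock"],s["position"],yaw(s)[0],yaw(s)[1].round(3),s["width"],s["qpos"].round(2))
print(proj("wrist",(.5468,-.251,.066),T))
E
```

```text
1.65 [ 0.54447855 -0.24629972  0.19598591] 38.91064363309798 [[ 0.778  0.628 -0.004]
 [ 0.628 -0.778  0.005]
 [-0.    -0.007 -1.   ]] 0.055705084895104 [-0.54  0.33  1.51  0.    1.31  0.35]
(np.float64(325.6401497398828), np.float64(231.81600293230503))
```

View pics/w1.png

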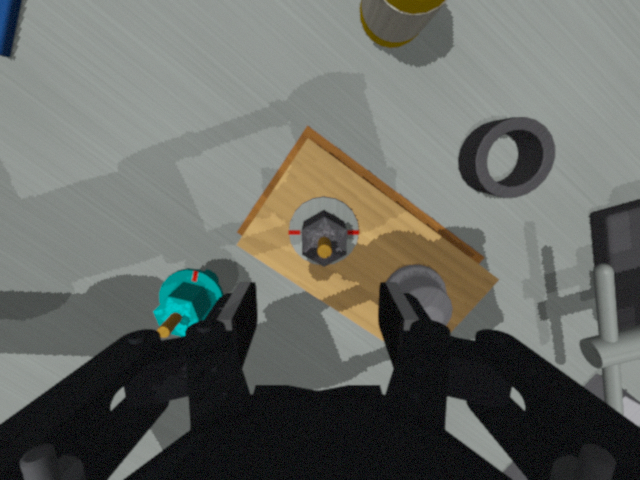

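```bash
python3 - <<'E'
from h import *
im,d=load("w1")
cv2.imwrite("pics/w1c.png",cv2.resize(im[185:280,270:380],None,fx=6,fy=6,interpolation=cv2.INTER_CUBIC)[:,:,::-1])
E
```

```text
(no output)
```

View pics/w1c.png

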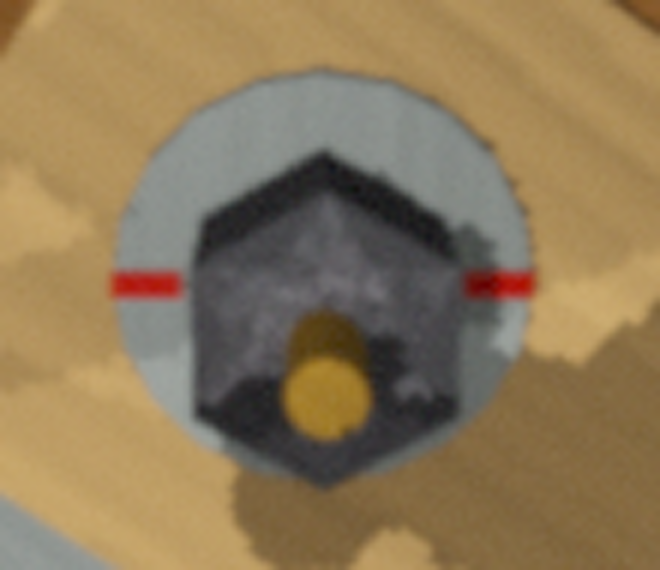

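```bash
python3 - <<'E'
from h import *
T=np.load("pics/w1.npz")["T"]
f=lambda u,v:at_z("wrist",270+u/6-.42,185+v/6-.42,.066,T)
a,b=f(146,285),f(500,285);c=f(323,285)
print(a,b,c,np.degrees(np.arctan2(*(b-a)[1::-1])),np.linalg.norm(b-a))
s=get_state();print(go(s,[c[0],c[1],.067]))
E
```

```text
[ 0.52960824 -0.23013417  0.066     ] [ 0.56122509 -0.26918407  0.066     ] [ 0.54542764 -0.24967267  0.066     ] -51.00454789587028 0.0502445963223802
[-0.0075  0.0049  0.1283]
```

```bash
python3 - <<'E'
from h import *
s=get_state();print(s["position"],yaw(s)[1].round(4),yaw(s)[0],go(s,[.5454,-.2497,.067]),s["qd"].round(3))
im,d=get_image("wrist");T=wristT(s);print(proj("wrist",(.5454,-.2497,.066),T))
cv2.imwrite("pics/w2c.png",cv2.resize(im[185:280,270:380],None,fx=6,fy=6,interpolation=cv2.INTER_CUBIC)[:,:,::-1])
E
```

```text
[ 0.54822523 -0.24242344  0.19540066] [[ 7.767e-01  6.299e-01 -6.000e-04]
 [ 6.298e-01 -7.767e-01  9.700e-03]
 [ 5.600e-03 -7.900e-03 -1.000e+00]] 39.03931745689844 [-0.0075  0.0049  0.1283] [-0.048 -0.017  0.028 -0.04   0.012 -0.097]
(np.float64(324.2893780505764), np.float64(239.23325192785111))
```

View pics/w2c.png

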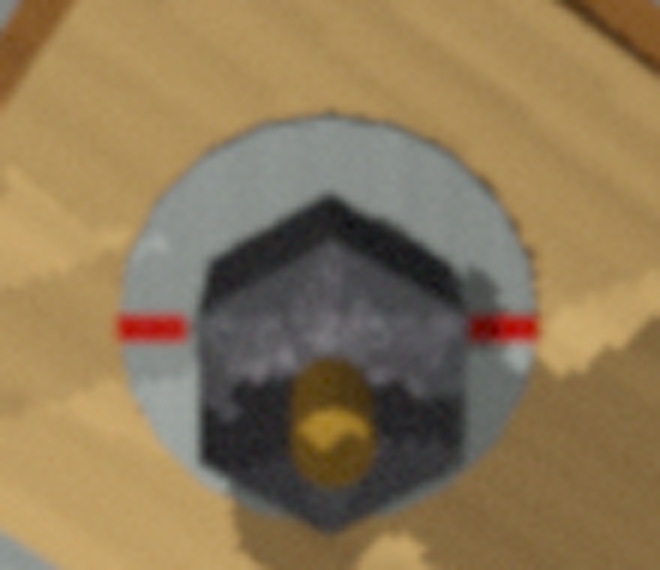

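The re-look matches the prediction to within 0.2 px, so the arbor axis is at (0.5454, -0.2497) and its marks at -51°. I'll descend part way and then check again.

{"method": "drive_tool", "body": {"motion": "-0.45 -0.32 0 -0.004 0.003 0.02 65; 0 0 0 -0.0035 0.002 0.03 65; 0 0 0 0 0 0.03 65; 0 0 0 0 0 0 65;0 0 0 0 0 0 65"}}

```text
clock: 2.38
position: [0.5423, -0.2546, 0.1142]
ee_rot: [0.002, 0.942, 0.336, -0.002]
contact_force: [0.1, 0.3, -0.4]
width: 0.0554
```

```bash
python3 - <<'E'
from h import *
s=get_state();print(s["position"],yaw(s)[1].round(4),yaw(s)[0],go(s,[.5454,-.2497,.067]),s["qd"].round(3))
E
```

```text
[ 0.54227092 -0.25459687  0.11417823] [[ 0.7747  0.6323 -0.0036]
 [ 0.6323 -0.7747 -0.0045]
 [-0.0056  0.0012 -1.    ]] 39.219456727011405 [ 0.0058 -0.0019  0.0471] [-0.005  0.005  0.015 -0.002  0.006 -0.004]
```

{"method": "drive_tool", "body": {"motion": "0 0.32 0 0.0058 -0.0019 0 65; 0 0 0 0 0 0 65; 0 0 0 0 0 0 65"}}

```text
clock: 2.75
position: [0.5472, -0.2502, 0.1173]
ee_rot: [0.003, 0.942, 0.336, 0.002]
contact_force: [-0.9, 0.2, -0.8]
width: 0.0557
```

```bash
cat > st.py <<'E'
import sys
from h import *
s=get_state();p=eval(sys.argv[1]);y,M=yaw(s);e=M.T@(np.array([0,0,-1])-M[:,2])
print(s["clock"],"pos",s["position"].round(4),"yaw",y.round(2),"shift",go(s,p),"tiltfix rx ry",np.degrees([-e[1],e[0]]).round(2),"F",s["contact_force"].round(1),"w",s["width"].round(4),"qd",np.abs(s["qd"]).max().round(3))
E
python3 st.py "[.5454,-.2497,.067]"
```

```text
Traceback (most recent call last):
  File "st.py", line 4, in <module>
    print(s["clock"],"pos",s["position"].round(4),"yaw",y.round(2),"shift",go(s,p),"tiltfix rx ry",np.degrees([-e[1],e[0]]).round(2),"F",s["contact_force"].round(1),"w",s["width"].round(4),"qd",np.abs(s["qd"]).max().round(3))
                                                                                                                                                                         ^^^^^^^^^^^^^^^^
AttributeError: 'float' object has no attribute 'round'
```

```bash
sed -i 's/s\["width"\].round(4)/round(s["width"],4)/' st.py; python3 st.py "[.5454,-.2497,.067]"
```

```text
2.75 pos [ 0.5472 -0.2502  0.1173] yaw 39.22 shift [-0.0012 -0.0018  0.0503] tiltfix rx ry [ 0.37 -0.12] F [-0.9  0.2 -0.8] w 0.0557 qd 0.006
```

{"method": "drive_tool", "body": {"motion": "0.37 -0.12 0 -0.0012 -0.0018 0.015 65; 0 0 0 0 0 0.015 65; 0 0 0 0 0 0.014 65;0 0 0 0 0 0 65;0 0 0 0 0 0 65"}}

```text
clock: 3.38
position: [0.5444, -0.2491, 0.0691]
ee_rot: [-0.001, 0.942, 0.336, -0.001]
contact_force: [-0.0, 0.5, -0.4]
width: 0.0558
```

```bash
python3 st.py "[.5454,-.2497,.067]"
```

```text
3.375 pos [ 0.5444 -0.2491  0.0691] yaw 39.22 shift [0.0004 0.0011 0.0021] tiltfix rx ry [-0.15  0.06] F [-0.   0.5 -0.4] w 0.0558 qd 0.011
```

{"method": "drive_tool", "body": {"motion": "0 0 0 0.0004 0.0011 0.001 50; 0 0 0 0 0 0 30; 0 0 0 0 0 0 20; 0 0 0 0 0 0 20; 0 0 0 0 0 0 20; 0 0 0 0 0 0 20", "newtons": 60}}

```text
clock: 4.12
position: [0.546, -0.2502, 0.0687]
ee_rot: [-0.0, 0.942, 0.336, -0.0]
contact_force: [0.5, 0.6, -1.6]
width: 0.0332
```

```bash
python3 st.py "[.5454,-.2497,.067]"
```

```text
4.125 pos [ 0.546  -0.2502  0.0687] yaw 39.23 shift [-0.0002 -0.0008  0.0017] tiltfix rx ry [-0.05  0.02] F [ 0.5  0.6 -1.6] w 0.0332 qd 0.002
```

{"method": "drive_tool", "body": {"motion": "0 0 0 0 0 -0.005 20; 0 0 0 0 0 -0.015 20; 0 0 0 0 0 -0.025 20; 0 0 0 0 0 -0.025 20; 0 0 0 0 0 -0.02 20; 0 0 0 0 0 -0.005 20;0 0 0 0 0 0 20;0 0 0 0 0 0 20"}}

```text
clock: 5.12
position: [0.5443, -0.249, 0.1681]
ee_rot: [-0.002, 0.942, 0.336, -0.002]
contact_force: [0.4, -0.5, -3.8]
width: 0.0333
```

```bash
python3 st.py "[.532,.148,.175]"; python3 - <<'E'
from h import *
for n in ("side","wrist"):
    s=get_state();im,d=get_image(n);cv2.imwrite(f"pics/{n}3.png",im[:,:,::-1])
E
```

```text
5.125 pos [ 0.5443 -0.249   0.1681] yaw 39.23 shift [ 0.2415 -0.3153 -0.0058] tiltfix rx ry [-0.27  0.1 ] F [ 0.4 -0.5 -3.8] w 0.0333 qd 0.007
```

View pics/wrist3.png

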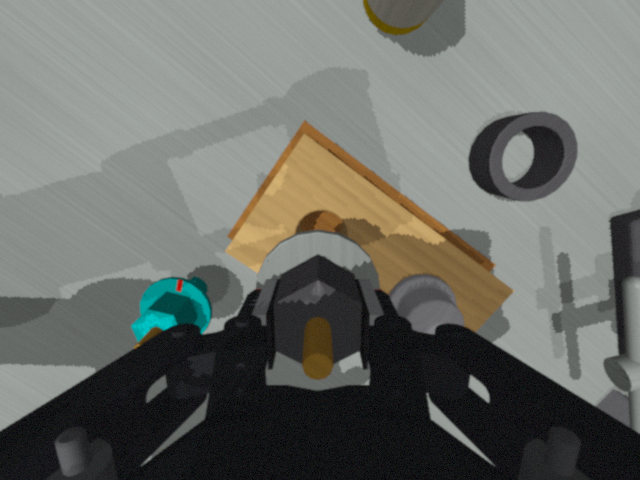

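View pics/side3.png

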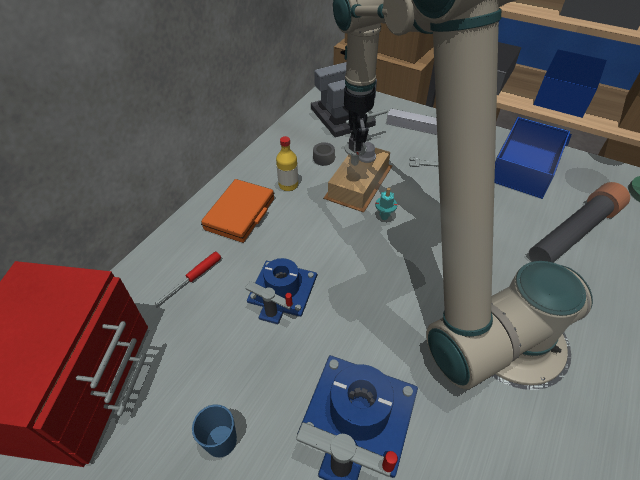

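The arbor is held square: the pads lie on the flats, and the force reading shows its weight at about 4 N. Next I'll carry it to a hover just short of the fixture.

{"method": "drive_tool", "body": {"motion": "0 0 0 0.01 -0.012 -0.001 20; 0 0 0 0.022 -0.027 -0.001 20; 0 0 0 0.022 -0.027 -0.001 20; 0 0 0 0.022 -0.027 -0.001 20; 0 0 0 0.022 -0.027 -0.001 20; 0 0 0 0.022 -0.027 -0.001 20; 0 0 0 0.022 -0.027 0 20; 0 0 0 0.022 -0.027 0 20; 0 0 0 0.022 -0.027 0 20; 0 0 0 0.022 -0.027 0 20; 0 0 0 0.008 -0.009 0 20; 0 0 0 0 0 0 20"}}

```text
clock: 6.72
position: [0.5379, 0.1137, 0.1722]
ee_rot: [-0.008, 0.942, 0.337, -0.005]
contact_force: [0.5, -0.4, -4.0]
width: 0.0331
```

{"method": "drive_tool", "body": {"motion": "0 0 -8 0 0 0 20; 0 0 -10.5 0 0 0 20; 0 0 -10.5 0 0 0 20; 0 0 -10.5 0 0 0 20; 0 0 -10.5 0 0 0 20; 0 0 -8 0 0 0 20; 0 0 -4 0 0 0 20; 0 0 0 0 0 0 20; 0 0 0 0 0 0 20"}}

```text
clock: 7.85
position: [0.5364, 0.1027, 0.1708]
ee_rot: [-0.009, 0.625, 0.781, -0.005]
contact_force: [-0.4, -0.2, -4.4]
width: 0.033
```

```bash
python3 st.py "[.532,.148,.175]"; python3 - <<'E'
from h import *
s=get_state();im,d=get_image("wrist");T=wristT(s);np.savez("pics/w4.npz",im=im,d=d,T=T);cv2.imwrite("pics/w4.png",im[:,:,::-1])
print(proj("wrist",(.532,.148,.07),T))
E
```

```text
7.85 pos [0.5364 0.1027 0.1708] yaw 102.64 shift [ 0.0452  0.0056 -0.004 ] tiltfix rx ry [-1.06 -0.46] F [-0.4 -0.2 -4.4] w 0.033 qd 0.009
(np.float64(329.0749754780768), np.float64(182.5194843478964))
```

View pics/w4.png

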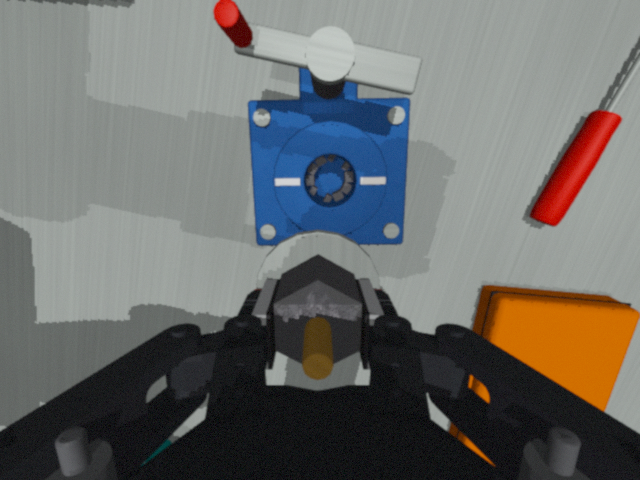

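```bash
python3 - <<'E'
from h import *
im,d=load("w4")
cv2.imwrite("pics/w4c.png",cv2.resize(im[115:250,265:400],None,fx=4.4,fy=4.4,interpolation=cv2.INTER_CUBIC)[:,:,::-1])
cv2.imwrite("pics/w4d.png",cv2.resize(cv2.convertScaleAbs(im[145:215,295:365],alpha=1.6),None,fx=8,fy=8,interpolation=cv2.INTER_CUBIC)[:,:,::-1])
E
```

```text
(no output)
```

View pics/w4c.png

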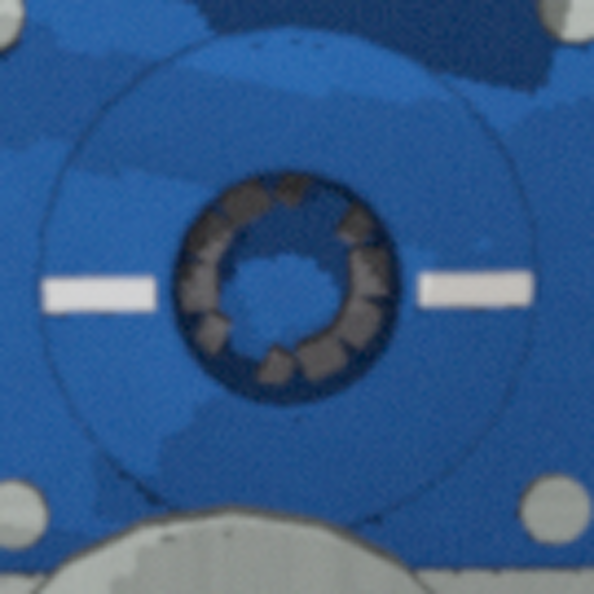

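View pics/w4d.png

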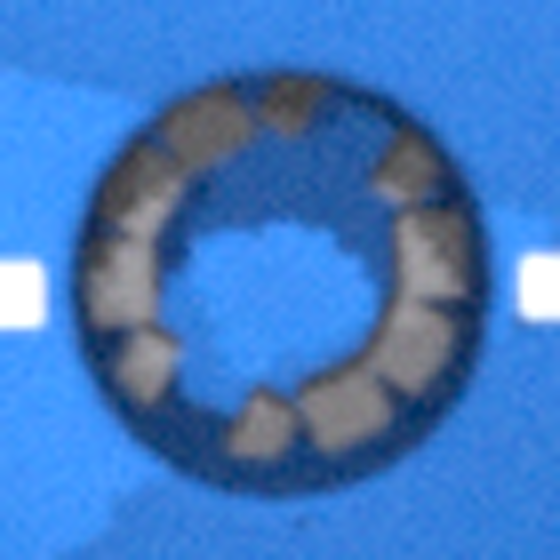

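```bash
python3 - <<'E'
from h import *
T=np.load("pics/w4.npz")["T"]
f=lambda u,v,z=.07:at_z("wrist",265+u/4.4-.39,115+v/4.4-.39,z,T)
a,b=f(99,295),f(475,289);c=(a+b)/2
print(a,b,c,np.degrees(np.arctan2(*(b-a)[1::-1])),np.linalg.norm(b-a))
g=lambda u,v,z=.044:at_z("wrist",295+u/8-.44,145+v/8-.44,z,T)
p,q=g(355,130),g(195,410); print("slots",p,q,(p+q)/2,np.degrees(np.arctan2(*(p-q)[1::-1])))
s=get_state();print(go(s,[c[0],c[1],.1708]))
h=lambda u,v,z:at_z("wrist",u,v,z,T)
pv,po=h(331,53,.0865),h(224,8,.1225)
print(pv,po,pv-c,np.linalg.norm((pv-po)[:2]))
E
python3 st.py "[.532,.148,.175]"
```

```text
[0.50186314 0.14183943 0.07      ] [0.5625328  0.15653659 0.07      ] [0.53219797 0.14918801 0.07      ] 13.61750251974353 0.06242446609173598
slots [0.53663614 0.16433869 0.044     ] [0.5272224  0.13368488 0.044     ] [0.53192927 0.14901179 0.044     ] 72.92835116518512
[0.0462 0.0061 0.0002]
[0.51452903 0.22700719 0.0865    ] [0.4579453 0.2260125 0.1225   ] [-0.01766894  0.07781918  0.0165    ] 0.056592472690618435
7.9 pos [0.5364 0.1028 0.1708] yaw 102.66 shift [ 0.0451  0.0056 -0.004 ] tiltfix rx ry [-1.07 -0.45] F [ 0.5  0.1 -3.9] w 0.0331 qd 0.007
```

{"method": "drive_tool", "body": {"motion": "-1.06 -0.46 -0.85 0.015 0.006 0 20; 0 0 0 0.02 0 0 20; 0 0 0 0.01 0 0 20; 0 0 0 0 0 0 20; 0 0 0 0 0 0 20"}}

```text
clock: 8.52
position: [0.532, 0.1514, 0.1708]
ee_rot: [0.001, 0.619, 0.786, 0.001]
contact_force: [-0.8, -0.0, -4.2]
width: 0.0332
```

```bash
python3 st.py "[.5322,.1491,.14]"
```

```text
8.525 pos [0.532  0.1514 0.1708] yaw 103.57 shift [-0.0022 -0.0004  0.0308] tiltfix rx ry [0.17 0.01] F [-0.8 -0.  -4.2] w 0.0332 qd 0.005
```

{"method": "drive_tool", "body": {"motion": "0.17 0 0 -0.0022 -0.0004 0.01 20; 0 0 0 0 0 0.015 20; 0 0 0 0 0 0.005 20; 0 0 0 0 0 0 20; 0 0 0 0 0 0 20"}}

```text
clock: 9.15
position: [0.5321, 0.1474, 0.1377]
ee_rot: [-0.0, 0.619, 0.785, -0.001]
contact_force: [0.0, 0.4, -3.0]
width: 0.0332
```

```bash
python3 st.py "[.5322,.1491,.14]"; python3 - <<'E'
from h import *
for n in ("side","wrist","top"):
    s=get_state();im,d=get_image(n);cv2.imwrite(f"pics/{n}5.png",im[:,:,::-1])
    if n=="side": cv2.imwrite("pics/side5c.png",cv2.resize(im[210:330,220:340],None,fx=5,fy=5,interpolation=cv2.INTER_CUBIC)[:,:,::-1])
E
```

```text
9.15 pos [0.5321 0.1474 0.1377] yaw 103.47 shift [ 0.0016  0.0005 -0.0023] tiltfix rx ry [-0.12  0.04] F [ 0.   0.4 -3. ] w 0.0332 qd 0.003
```

View pics/side5c.png

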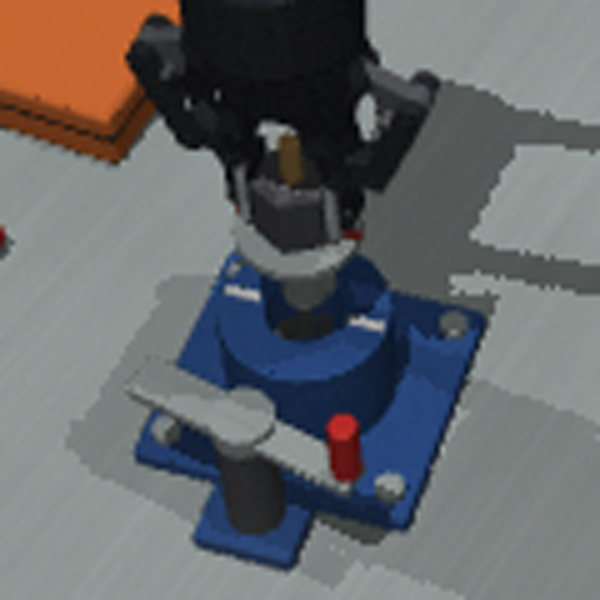

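View pics/wrist5.png

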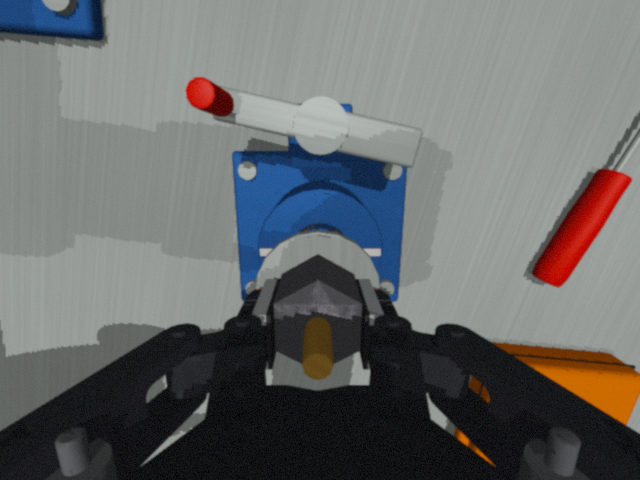

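The arbor is centred over the mouth with its red marks over the white ones. I'll lower it gently.

{"method": "drive_tool", "body": {"motion": "-0.1 0 0 0.0014 0.0005 0.004 20; 0 0 0 0 0 0.007 20; 0 0 0 0 0 0.003 20; 0 0 0 0 0 0 20; 0 0 0 0 0 0 20"}}

```text
clock: 9.93
position: [0.5326, 0.1493, 0.1234]
ee_rot: [0.001, 0.619, 0.785, 0.0]
contact_force: [0.2, 0.3, -4.0]
width: 0.0331
```

```bash
python3 st.py "[.5322,.1491,.098]"
```

```text
9.925 pos [0.5326 0.1493 0.1234] yaw 103.49 shift [-0.0001 -0.0004  0.0254] tiltfix rx ry [0.07 0.05] F [ 0.2  0.3 -4. ] w 0.0331 qd 0.002
```

{"method": "drive_tool", "body": {"motion": "0 0 0 0 -0.0003 0.006 20; 0 0 0 0 0 0.008 20; 0 0 0 0 0 0.006 20; 0 0 0 0 0 0.003 20; 0 0 0 0 0 0 20; 0 0 0 0 0 0 20"}}

```text
clock: 10.68
position: [0.5323, 0.1491, 0.0986]
ee_rot: [0.001, 0.619, 0.785, 0.0]
contact_force: [0.1, -0.6, -4.2]
width: 0.0329
```

```bash
python3 st.py "[.5322,.1491,.0907]"
```

```text
10.675 pos [0.5323 0.1491 0.0986] yaw 103.49 shift [-0.     -0.0001  0.0079] tiltfix rx ry [0.05 0.05] F [ 0.1 -0.6 -4.2] w 0.0329 qd 0.002
```

Perfectly centred. Now I'll ease it down to ring contact.

{"method": "drive_tool", "body": {"motion": "0 0 0 0 0 0.003 20; 0 0 0 0 0 0.002 20; 0 0 0 0 0 0.001 20; 0 0 0 0 0 0.001 20; 0 0 0 0 0 0 20"}}

```text
clock: 11.3
position: [0.5327, 0.1492, 0.0916]
ee_rot: [0.001, 0.619, 0.785, 0.001]
contact_force: [-0.5, -0.7, -3.7]
width: 0.033
```

```bash
python3 st.py "[.5322,.1491,.0907]"
```

```text
11.3 pos [0.5327 0.1492 0.0916] yaw 103.49 shift [-0.     -0.0005  0.0009] tiltfix rx ry [0.12 0.05] F [-0.5 -0.7 -3.7] w 0.033 qd 0.003
```

{"method": "drive_tool", "body": {"motion": "0 0 0 0 -0.0004 0.0007 20; 0 0 0 0 0 0.0005 20; 0 0 0 0 0 0.0003 20; 0 0 0 0 0 0 20"}}

```text
clock: 11.8
position: [0.5323, 0.1491, 0.0907]
ee_rot: [0.001, 0.619, 0.785, 0.001]
contact_force: [-0.0, -0.2, -3.0]
width: 0.0332
```

```bash
python3 st.py "[.5322,.1491,.0907]"
```

```text
11.8 pos [0.5323 0.1491 0.0907] yaw 103.49 shift [ 0.     -0.0001 -0.    ] tiltfix rx ry [0.14 0.06] F [-0.  -0.2 -3. ] w 0.0332 qd 0.001
```

{"method": "drive_tool", "body": {"motion": "0 0 0 0 0 0.0006 20; 0 0 0 0 0 0.0006 20"}}

```text
clock: 12.05
position: [0.5324, 0.1491, 0.0905]
ee_rot: [0.001, 0.619, 0.785, 0.001]
contact_force: [-1.7, -0.3, 4.0]
width: 0.0329
```

{"method": "drive_tool", "body": {"motion": "0 0 0 0 0 0.0006 20; 0 0 0 0 0 0.0006 20"}}

```text
clock: 12.3
position: [0.5324, 0.1491, 0.0904]
ee_rot: [0.002, 0.619, 0.785, 0.001]
contact_force: [-2.4, -0.4, 5.8]
width: 0.0334
```

The lugs are resting on the ring at the expected height. Now I'll turn anticlockwise with light pressure.

{"method": "drive_tool", "body": {"motion": "0 0 -4 0 0 0.0002 20; 0 0 -5 0 0 0.0002 20; 0 0 -5 0 0 0.0002 20; 0 0 -4 0 0 0.0002 20;0 0 0 0 0 0.0002 20"}}

```text
clock: 12.92
position: [0.5347, 0.1493, 0.0903]
ee_rot: [0.004, 0.485, 0.875, 0.002]
contact_force: [-3.3, -0.3, 3.7]
width: 0.0333
```

```bash
python3 st.py "[.5322,.1491,.0905]"
```

```text
12.925 pos [0.5347 0.1493 0.0903] yaw 122.02 shift [ 0.0011 -0.0022 -0.0002] tiltfix rx ry [0.45 0.27] F [-3.3 -0.3  3.7] w 0.0333 qd 0.003
```

{"method": "drive_tool", "body": {"motion": "0.45 0.27 -2 0.001 -0.0022 0.0001 20; 0 0 -4 0 0 0.0002 20; 0 0 -4 0 0 0.0002 20; 0 0 0 0 0 0.0002 20"}}

```text
clock: 13.42
position: [0.5349, 0.1491, 0.0903]
ee_rot: [0.002, 0.404, 0.915, 0.001]
contact_force: [-1.3, -1.2, 3.7]
width: 0.0328
```

```bash
python3 st.py "[.5322,.1491,.0905]"
```

```text
13.425 pos [0.5349 0.1491 0.0903] yaw 132.33 shift [ 0.0018 -0.002  -0.0002] tiltfix rx ry [0.23 0.17] F [-1.3 -1.2  3.7] w 0.0328 qd 0.003
```

{"method": "drive_tool", "body": {"motion": "0.2 0.15 0 0.0018 -0.002 0 20; 0 0 0 0 0 0 20"}}

```text
clock: 13.68
position: [0.5335, 0.1492, 0.0904]
ee_rot: [0.001, 0.405, 0.914, 0.001]
contact_force: [-0.3, -1.2, 2.0]
width: 0.0331
```

```bash
python3 st.py "[.5322,.1491,.0905]"
```

```text
13.675 pos [0.5335 0.1492 0.0904] yaw 132.25 shift [ 0.0008 -0.0011 -0.0001] tiltfix rx ry [0.15 0.11] F [-0.3 -1.2  2. ] w 0.0331 qd 0.005
```

{"method": "drive_tool", "body": {"motion": "0.15 0.1 -4 0.0012 -0.0013 0.0002 20; 0 0 -4 0.0005 -0.0005 0.0003 20; 0 0 -4 0.0005 -0.0005 0.0003 20; 0 0 -4 0.0005 -0.0005 0.0003 20; 0 0 0 0.0005 -0.0005 0.0003 20"}}

```text
clock: 14.3
position: [0.5323, 0.1494, 0.0902]
ee_rot: [0.003, 0.271, 0.963, 0.001]
contact_force: [1.7, 0.2, 3.1]
width: 0.0331
```

```bash
python3 st.py "[.5322,.1491,.0905]"
```

```text
14.3 pos [0.5323 0.1494 0.0902] yaw 148.58 shift [-0.0001 -0.0003 -0.0003] tiltfix rx ry [0.26 0.33] F [1.7 0.2 3.1] w 0.0331 qd 0.015
```

Centred again. I'll turn on in small steps and watch for the drop.

{"method": "drive_tool", "body": {"motion": "0.2 0.3 -3 0.0003 -0.0005 0.0003 20; 0 0 -3 0.0003 -0.0003 0.0004 20; 0 0 -2 0.0002 -0.0002 0.0005 20; 0 0 0 0 0 0.0005 20"}}

```text
clock: 14.8
position: [0.5326, 0.1495, 0.0896]
ee_rot: [0.002, 0.203, 0.979, 0.001]
contact_force: [0.6, -0.0, 6.1]
width: 0.0331
```

```bash
python3 st.py "[.5322,.1491,.0905]"
```

```text
14.8 pos [0.5326 0.1495 0.0896] yaw 156.52 shift [ 0.0002 -0.0005 -0.0009] tiltfix rx ry [0.2  0.19] F [ 0.6 -0.   6.1] w 0.0331 qd 0.007
```

{"method": "drive_tool", "body": {"motion": "0.2 0.2 -2 0.0002 -0.0005 0 20; 0 0 -2 0.0002 -0.0002 0.0004 20; 0 0 -1.5 0 0 0.0005 20; 0 0 0 0 0 0.0006 20"}}

```text
clock: 15.3
position: [0.5326, 0.1487, 0.0864]
ee_rot: [0.0, 0.153, 0.988, -0.0]
contact_force: [2.7, -0.3, -2.8]
width: 0.0329
```

```bash
python3 st.py "[.5322,.1491,.0905]"
```

```text
15.3 pos [0.5326 0.1487 0.0864] yaw 162.37 shift [ 0.0005  0.0002 -0.0041] tiltfix rx ry [-0.03  0.04] F [ 2.7 -0.3 -2.8] w 0.0329 qd 0.019
```

It dropped at yaw 162.4°, where the slots were seen. I'll stop turning and lower it to the seat.

{"method": "drive_tool", "body": {"motion": "0 0 0 0.0002 0 0.002 20; 0 0 0 0 0 0.002 20; 0 0 0 0 0 0.001 20; 0 0 0 0 0 0 20"}}

```text
clock: 15.8
position: [0.5325, 0.1483, 0.0804]
ee_rot: [0.0, 0.153, 0.988, -0.001]
contact_force: [3.3, 0.2, -3.6]
width: 0.0333
```

```bash
python3 st.py "[.5322,.1491,.0787]"
```

```text
15.8 pos [0.5325 0.1483 0.0804] yaw 162.37 shift [0.0005 0.0007 0.0017] tiltfix rx ry [-0.09  0.04] F [ 3.3  0.2 -3.6] w 0.0333 qd 0.002
```

{"method": "drive_tool", "body": {"motion": "0 0 0 0 0.0006 0.001 20; 0 0 0 0 0 0.0006 20; 0 0 0 0 0 0.0005 20"}}

```text
clock: 16.18
position: [0.5327, 0.1487, 0.0787]
ee_rot: [0.0, 0.153, 0.988, -0.001]
contact_force: [1.2, -1.8, 3.7]
width: 0.0329
```

```bash
python3 st.py "[.5322,.1491,.0787]"
```

```text
16.175 pos [0.5327 0.1487 0.0787] yaw 162.39 shift [0.0006 0.0002 0.    ] tiltfix rx ry [-0.11  0.05] F [ 1.2 -1.8  3.7] w 0.0329 qd 0.003
```

{"method": "drive_tool", "body": {"motion": "0 0 0 0 0 0.0005 20; 0 0 0 0 0 0.0005 20"}}

```text
clock: 16.42
position: [0.5327, 0.1487, 0.0787]
ee_rot: [0.001, 0.153, 0.988, -0.001]
contact_force: [2.1, -1.6, 3.5]
width: 0.0332
```

```bash
python3 st.py "[.5322,.1491,.0787]"; python3 - <<'E'
from h import *
im,d=get_image("side");cv2.imwrite("pics/side6c.png",cv2.resize(im[200:330,210:340],None,fx=4.6,fy=4.6,interpolation=cv2.INTER_CUBIC)[:,:,::-1])
E
```

```text
16.425 pos [0.5327 0.1487 0.0787] yaw 162.39 shift [ 0.0006  0.0002 -0.    ] tiltfix rx ry [-0.09  0.08] F [ 2.1 -1.6  3.5] w 0.0332 qd 0.004
```

View pics/side6c.png

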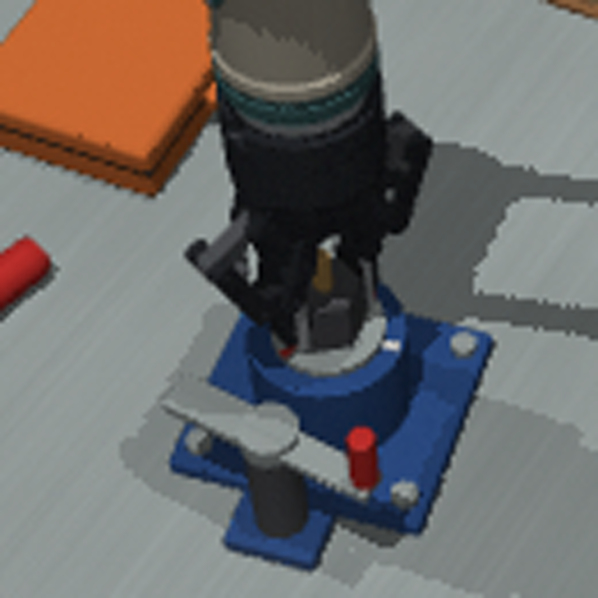

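The flange looks flush, and the height matches the home value of 0.0787 and is stable under pressure. I'll release and rise.

{"method": "drive_tool", "body": {"motion": "0 0 0 0 0 0 45; 0 0 0 0 0 0 55; 0 0 0 0 0 0 58; 0 0 0 0 0 0 58; 0 0 0 0 0 -0.005 58; 0 0 0 0 0 -0.015 58; 0 0 0 0 0 -0.025 58; 0 0 0 0 0 -0.025 58; 0 0 0 0 0 -0.02 58; 0 0 0 0 0 -0.005 58; 0 0 0 0 0 0 58"}}

```text
clock: 17.85
position: [0.5307, 0.1497, 0.1799]
ee_rot: [-0.001, 0.154, 0.988, -0.0]
contact_force: [-0.2, -0.1, -0.7]
width: 0.0496
```

```bash
python3 st.py "[.4586,.2235,.16]"; python3 - <<'E'
from h import *
s=get_state();im,d=get_image("wrist");T=wristT(s);np.savez("pics/w7.npz",im=im,d=d,T=T);cv2.imwrite("pics/w7.png",im[:,:,::-1])
im,d=get_image("side");cv2.imwrite("pics/side7c.png",cv2.resize(im[200:330,210:340],None,fx=4.6,fy=4.6,interpolation=cv2.INTER_CUBIC)[:,:,::-1])
E
```

```text
17.85 pos [0.5307 0.1497 0.1799] yaw 162.33 shift [0.091  0.0485 0.0201] tiltfix rx ry [-0.05 -0.13] F [-0.2 -0.1 -0.7] w 0.0496 qd 0.005
```

View pics/w7.png

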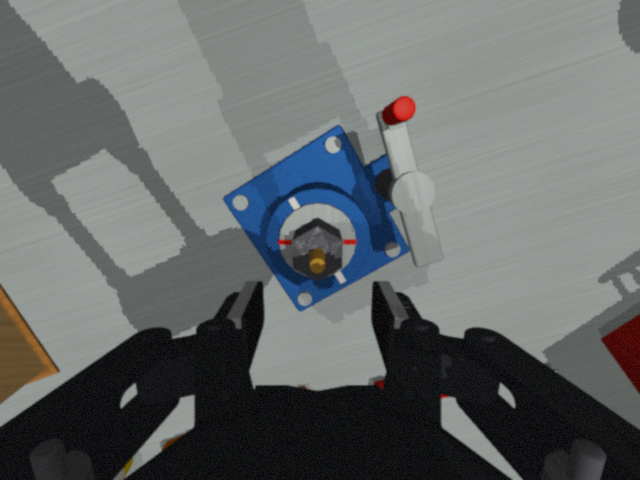

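View pics/side7c.png

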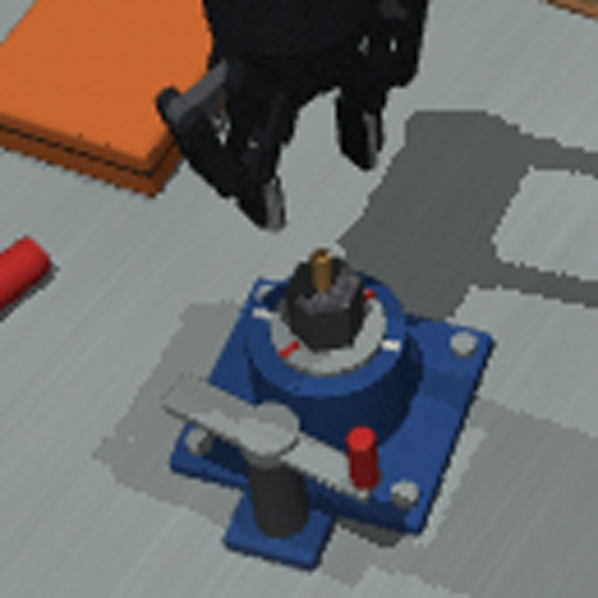

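```bash
python3 - <<'E'
from h import *
z=np.load("pics/w7.npz");T=z["T"];P=cloud("wrist",z["d"],T)
for u,v in [(290,255),(345,228),(310,212),(275,215),(350,205),(402,107),(412,193)]: print(u,v,P[v-1:v+2,u-1:u+2].reshape(-1,3).mean(0).round(4))
po=at_z("wrist",403,106,.1225,T);pv=at_z("wrist",413,193,.0865,T);print("post",po,"pivot",pv,np.linalg.norm((po-pv)[:2]))
f=np.array([.5322,.1491]);a=np.radians(103.5);pe=f+.078*np.array([np.cos(a),np.sin(a)]);print("pivot exp",pe)
d=(po[:2]-pv[:2]);print("tail ang",np.degrees(np.arctan2(d[1],d[0])),"final post",pe+.055*np.array([np.cos(a),np.sin(a)]))
E
```

```text
290 255 [0.5347 0.1258 0.0768]
345 228 [0.527  0.1729 0.0766]
310 212 [0.5071 0.1512 0.0765]
275 215 [0.502  0.1242 0.0709]
350 205 [0.5123 0.1818 0.0706]
402 107 [0.4582 0.223  0.1234]
412 193 [0.5136 0.2246 0.0913]
post [0.45780494 0.22389325 0.1225    ] pivot [0.51480317 0.22639878 0.0865    ] 0.05705327083957212
pivot exp [0.51399126 0.22494485]
tail ang -177.48301493996266 final post [0.50115177 0.2784252 ]
```

The arbor is seated: flange top at about 76.6 mm, 6 mm above the sleeve. Next is the lever. Post at (0.458, 0.2235), pivot (0.514, 0.225). I'll go above the post with the jaws straddling it.

{"method": "drive_tool", "body": {"motion": "0 0 0 0.015 0.008 0 50; 0 0 0 0.025 0.013 0 50; 0 0 0 0.025 0.013 0 50; 0 0 0 0.02 0.01 0 50; 0 0 -6 0 0 0 50; 0 0 -6 0 0 0 50; 0 0 0 0 0 0 50; 0 0 0 0 0 0 50"}}

```text
clock: 18.95
position: [0.45, 0.2229, 0.1733]
ee_rot: [-0.01, 0.047, 0.999, -0.001]
contact_force: [-0.1, 0.2, -0.1]
width: 0.0426
```

```bash
python3 st.py "[.458,.2235,.095]"; python3 - <<'E'
from h import *
s=get_state();im,d=get_image("wrist");T=wristT(s);cv2.imwrite("pics/w8.png",im[:,:,::-1]);print(proj("wrist",(.458,.2235,.1225),T))
E
```

```text
18.95 pos [0.45   0.2229 0.1733] yaw 174.64 shift [-0.0095  0.0016  0.0781] tiltfix rx ry [-0.19 -1.18] F [-0.1  0.2 -0.1] w 0.0426 qd 0.008
(np.float64(319.44219819976496), np.float64(276.81929195988903))
```

View pics/w8.png

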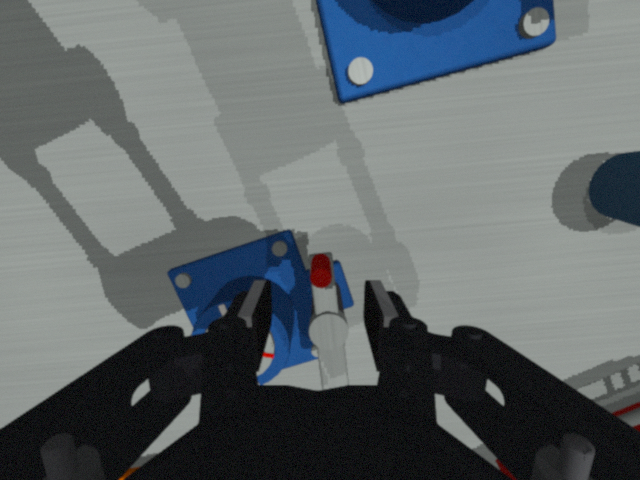

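{"method": "drive_tool", "body": {"motion": "-0.2 -1.18 0 -0.008 0.0015 0.01 50; 0 0 0 0 0 0.02 50; 0 0 0 0 0 0 50; 0 0 0 0 0 0 50"}}

```text
clock: 19.5
position: [0.4585, 0.2237, 0.143]
ee_rot: [0.001, 0.049, 0.999, 0.0]
contact_force: [0.0, -0.2, 0.5]
width: 0.0429
```

```bash
python3 st.py "[.458,.2235,.095]"
```

```text
19.5 pos [0.4585 0.2237 0.143 ] yaw 174.42 shift [ 0.0006 -0.0003  0.048 ] tiltfix rx ry [0.06 0.07] F [ 0.  -0.2  0.5] w 0.0429 qd 0.01
```

{"method": "drive_tool", "body": {"motion": "0 0 0 0.0005 0 0.01 50; 0 0 0 0 0 0.018 50; 0 0 0 0 0 0.014 50; 0 0 0 0 0 0.003 50; 0 0 0 0 0 0 30; 0 0 0 0 0 0 26; 0 0 0 0 0 0 26", "newtons": 20}}

```text
clock: 20.38
position: [0.4601, 0.2245, 0.0983]
ee_rot: [0.003, 0.049, 0.999, 0.001]
contact_force: [-0.5, -0.7, -0.3]
width: 0.0223
```

```bash
python3 st.py "[.458,.2235,.097]"; python3 - <<'E'
from h import *
s=get_state();im,d=get_image("wrist");T=wristT(s);cv2.imwrite("pics/w9.png",im[:,:,::-1])
E
```

```text
20.375 pos [0.4601 0.2245 0.0983] yaw 174.37 shift [ 0.002  -0.0012  0.0013] tiltfix rx ry [0.18 0.35] F [-0.5 -0.7 -0.3] w 0.0223 qd 0.004
```

View pics/w9.png

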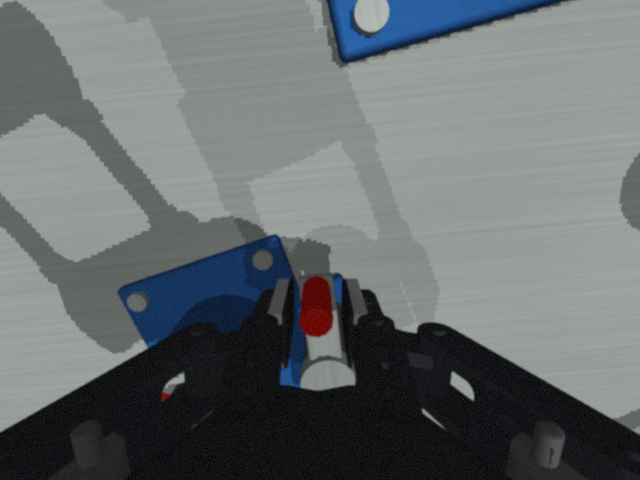

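{"method": "drive_tool", "body": {"motion": "0.2 0.3 0 0.002 0.005 0 26; 0 0 2 0 0.006 0 26; 0 0 7 -0.0004 0.007 0 26; 0 0 7 -0.0004 0.007 0 26; 0 0 0 0 0 0 26"}}

```text
clock: 21.05
position: [0.4624, 0.2482, 0.0986]
ee_rot: [0.001, 0.19, 0.982, -0.003]
contact_force: [-0.3, 0.7, 0.1]
width: 0.0221
```

```bash
cat > lv.py <<'E'
from h import *
s=get_state();y,M=yaw(s);pv=np.array([.5138,.2248]);d=s["position"][:2]-pv
print("r",np.linalg.norm(d).round(4),"tcp ang",(np.degrees(np.arctan2(d[1],d[0]))%360).round(1),"yaw",(y%360).round(1))
E
python3 lv.py; python3 st.py "[.458,.2235,.097]"
```

```text
r 0.0565 tcp ang 155.5 yaw 158.1
21.05 pos [0.4624 0.2482 0.0986] yaw 158.05 shift [-0.0051 -0.0246  0.0017] tiltfix rx ry [-0.32  0.13] F [-0.3  0.7  0.1] w 0.0221 qd 0.011
```

{"method": "drive_tool", "body": {"motion": "-0.3 0.1 8 -0.001 0.0077 0.0005 26; 0 0 8 -0.0006 0.0077 0 26; 0 0 8 -0.0006 0.0077 0 26; 0 0 8 -0.0006 0.0077 0 26; 0 0 7 -0.0006 0.0065 0 26; 0 0 0 0 0 0 26"}}

```text
clock: 21.8
position: [0.4838, 0.2727, 0.0979]
ee_rot: [-0.001, 0.51, 0.86, -0.005]
contact_force: [-0.2, 0.0, 0.6]
width: 0.0223
```

```bash
python3 lv.py; python3 st.py "[.458,.2235,.097]"
```

```text
r 0.0565 tcp ang 122.1 yaw 118.7
21.8 pos [0.4838 0.2727 0.0979] yaw 118.7 shift [-0.0307 -0.0462  0.0014] tiltfix rx ry [-0.56  0.18] F [-0.2  0.   0.6] w 0.0223 qd 0.01
```

{"method": "drive_tool", "body": {"motion": "-0.5 0.1 4 -0.0003 0.006 0 26; 0 0 4 -0.0004 0.006 0 26; 0 0 4 -0.0004 0.005 0 26; 0 0 0 0 0 0 26"}}

```text
clock: 22.3
position: [0.4951, 0.2786, 0.0976]
ee_rot: [-0.003, 0.594, 0.804, -0.003]
contact_force: [-0.1, 0.0, 0.1]
width: 0.0223
```

```bash
python3 lv.py; python3 st.py "[.458,.2235,.097]"; python3 - <<'E'
from h import *
s=get_state();im,d=get_image("wrist");cv2.imwrite("pics/w10.png",im[:,:,::-1])
E
```

```text
r 0.057 tcp ang 109.1 yaw 107.1
22.3 pos [0.4951 0.2786 0.0976] yaw 107.1 shift [-0.0418 -0.0517  0.001 ] tiltfix rx ry [-0.46 -0.02] F [-0.1  0.   0.1] w 0.0223 qd 0.016
```

View pics/w10.png

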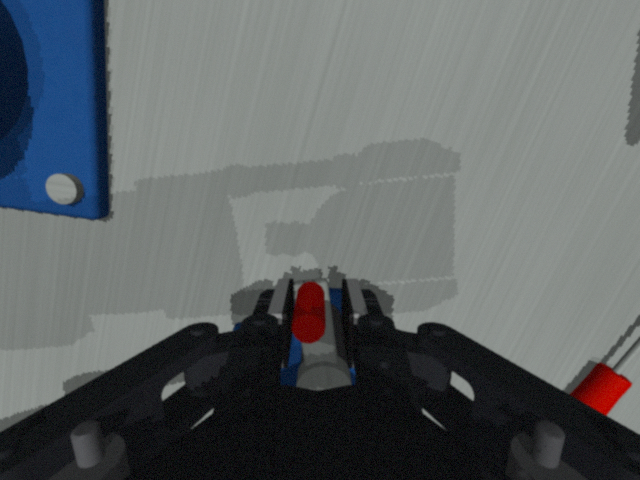

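{"method": "drive_tool", "body": {"motion": "-0.4 0 2 -0.0006 0.004 0 26; 0 0 2 -0.0004 0.004 0 26; 0 0 0 0 0 0 26"}}

```text
clock: 22.72
position: [0.5016, 0.2801, 0.0973]
ee_rot: [-0.002, 0.623, 0.783, -0.001]
contact_force: [0.6, -0.4, 0.4]
width: 0.022
```

```bash
python3 lv.py; python3 st.py "[.458,.2235,.097]"
```

```text
r 0.0566 tcp ang 102.4 yaw 103.0
22.725 pos [0.5016 0.2801 0.0973] yaw 102.99 shift [-0.0453 -0.0552  0.0005] tiltfix rx ry [-0.19 -0.07] F [ 0.6 -0.4  0.4] w 0.022 qd 0.005
```

{"method": "drive_tool", "body": {"motion": "0 0 0 -0.0004 0.003 0 26; 0 0 0 0 0.002 0 26"}}

```text
clock: 22.98
position: [0.5061, 0.2809, 0.0972]
ee_rot: [-0.002, 0.622, 0.783, -0.001]
contact_force: [-4.3, -0.4, 1.6]
width: 0.0221
```

```bash
python3 lv.py; python3 st.py "[.458,.2235,.097]"
```

```text
r 0.0566 tcp ang 97.8 yaw 103.0
22.975 pos [0.5061 0.2809 0.0972] yaw 103.0 shift [-0.0451 -0.0598  0.0004] tiltfix rx ry [-0.29 -0.09] F [-4.3 -0.4  1.6] w 0.0221 qd 0.045
```

{"method": "drive_tool", "body": {"motion": "0 0 0 0 0.0015 0 26; 0 0 0 0 0.0012 0 26"}}

```text
clock: 23.22
position: [0.5059, 0.2808, 0.097]
ee_rot: [-0.004, 0.622, 0.783, -0.004]
contact_force: [-4.8, -0.4, 3.2]
width: 0.0221
```

```bash
python3 lv.py; python3 st.py "[.458,.2235,.097]"
```

```text
r 0.0566 tcp ang 98.0 yaw 103.0
23.225 pos [0.5059 0.2808 0.097 ] yaw 103.01 shift [-0.0451 -0.0596  0.0006] tiltfix rx ry [-0.67 -0.08] F [-4.8 -0.4  3.2] w 0.0221 qd 0.028
```

{"method": "drive_tool", "body": {"motion": "0.3 0 0 0 0.003 0 26; 0 0 0 0 0.002 0 26"}}

```text
clock: 23.48
position: [0.5057, 0.2808, 0.0968]
ee_rot: [-0.009, 0.622, 0.783, -0.011]
contact_force: [-6.3, 0.4, 4.0]
width: 0.0222
```

{"method": "drive_tool", "body": {"motion": "0 0 0 0 -0.003 0 30; 0 0 0 0 0 0 45; 0 0 0 0 0 0 45; 0 0 0 0 0 -0.01 45; 0 0 0 0 0 -0.02 45; 0 0 0 0 0 -0.03 45; 0 0 0 0 0 -0.03 45; 0 0 0 -0.02 0 -0.02 45; 0 0 0 -0.02 0 0 45; 0 0 0 -0.02 0 0 45; 0 0 0 0 0 0 45"}}

```text
clock: 24.85
position: [0.5242, 0.2195, 0.2129]
ee_rot: [-0.005, 0.622, 0.783, -0.007]
contact_force: [-0.5, -0.2, -0.4]
width: 0.0385
```

```bash
python3 st.py "[.458,.2235,.097]"; python3 - <<'E'
from h import *
s=get_state();im,d=get_image("wrist");T=wristT(s);np.savez("pics/w11.npz",im=im,d=d,T=T);cv2.imwrite("pics/w11.png",im[:,:,::-1])
im,d=get_image("side");cv2.imwrite("pics/side11c.png",cv2.resize(im[200:330,210:340],None,fx=4.6,fy=4.6,interpolation=cv2.INTER_CUBIC)[:,:,::-1])
E
```

```text
24.85 pos [0.5242 0.2195 0.2129] yaw 103.05 shift [ 0.0189 -0.0616  0.117 ] tiltfix rx ry [-0.99  0.04] F [-0.5 -0.2 -0.4] w 0.0385 qd 0.022
```

View pics/w11.png

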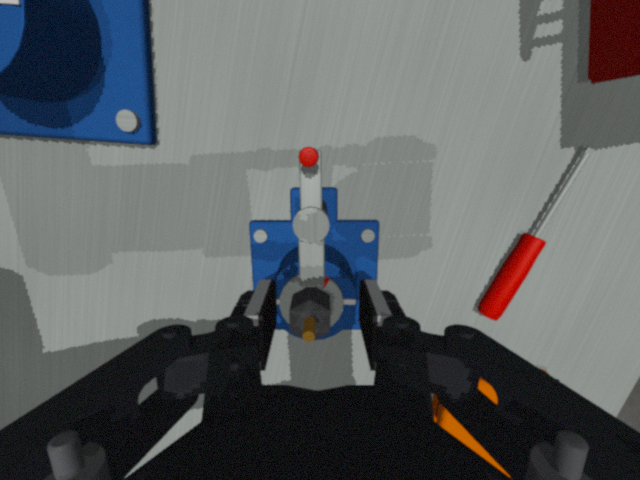

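View pics/side11c.png

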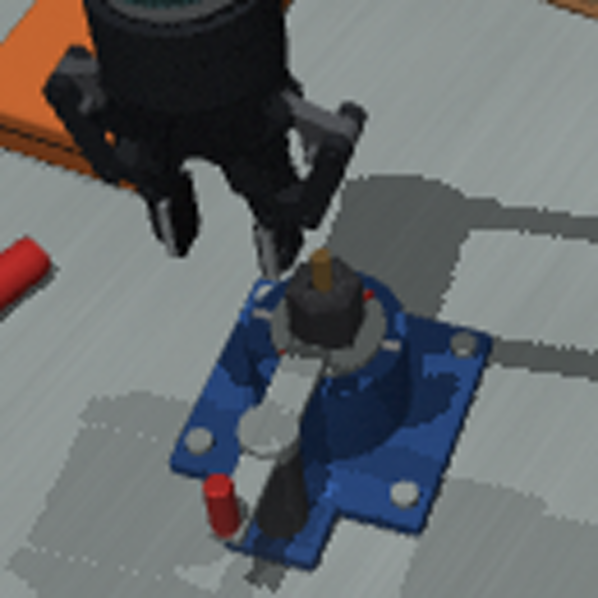

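```bash
python3 - <<'E'
from h import *
z=np.load("pics/w11.npz");T=z["T"];P=cloud("wrist",z["d"],T)
cv2.imwrite("pics/w11c.png",cv2.resize(z["im"][140:340,240:385],None,fx=3,fy=3,interpolation=cv2.INTER_CUBIC)[:,:,::-1])
po=at_z("wrist",308,157,.1225,T);pv=at_z("wrist",311,224.5,.0913,T)
d=po-pv;print(po,pv,"tail ang",np.degrees(np.arctan2(d[1],d[0])),"expect 103.5; r",np.hypot(*d[:2]))
e1,e2=at_z("wrist",(302+321)/2,185,.0865,T),at_z("wrist",(300+324)/2,270,.0865,T);d=e1-e2;print("edge ang",np.degrees(np.arctan2(d[1],d[0])))
for u,v in [(290,300),(325,320),(335,300)]:print(P[v,u].round(4))
E
```

```text
[0.50130224 0.27846552 0.1225    ] [0.51416043 0.22572942 0.0913    ] tail ang 103.70258586789846 expect 103.5; r 0.05428102135288843
edge ang 103.10069653869566
[0.5112 0.1486 0.077 ]
[0.5432 0.1528 0.108 ]
[0.5515 0.1582 0.0769]
```

View pics/w11c.png

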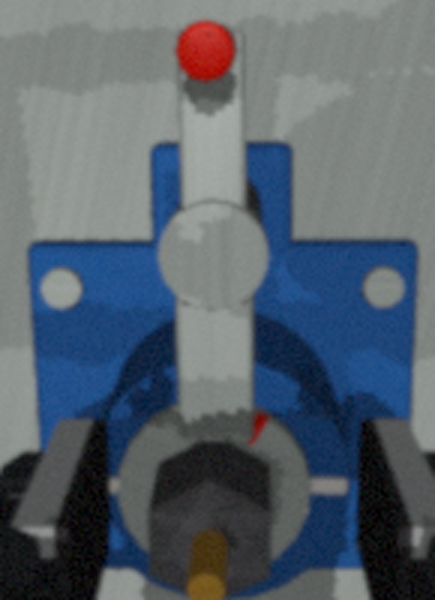

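The lever tail measures 103.7° against an expected 103.5°, so it is at its stop. The nose lies over the flange, the flange top is still about 77 mm high, and the gripper is clear.

```bash
python3 -c "
from rig import *
print(get_state()['clock'],sign_off())"
```

```text
the job is handed in; nothing more can be done
24.95 None
```

The cutter arbor is seated in the smaller blue fixture and the lock lever is swung to its stop. I handed the job in at 25 s; the limit was 66 s.

- **Arbor:** I gripped it by the hex nut and lowered it with its red marks on the white marks until the lugs rested on the ring. I turned it about 59° anticlockwise; it pressed on the ring with about 8–10 N, at the two-second scale of each reading. The lugs dropped at the slot angle I had seen from above. It then went down another 12 mm to the expected home height and stayed there under light pressure.
- **Lever:** I pushed the red post clockwise until it would move no further, with about 6 N on the tool at the end. Then I let go and backed away.

**Last checks:**
- The flange top measured about 77 mm above the bench, against 76 mm when home, and the sleeve top is at 70 mm.
- The lever tail pointed at 103.7°, against 103.5° for the stop, and the last picture shows the nose over the flange.
- The gripper was clear, with no load on it, and no bystander was touched.

During the turn the tool drifted up to 2.7 mm off the sleeve's axis, with side forces under 4 N. I corrected that before the drop. None of the checks failed.

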